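Show the slide's label over the light pad

TASK

Two thick glass slides stand on edge in slotted blue stands; one of them has a frosted label end, marked by a small notch cut out of its corner. Lift that slide out, gripping it only by the clear glass and never by the frosted end, turn it so that its label face looks up (tipped no more than 40 degrees from level), and bring the label over the middle of the light pad, about 10 cm above it. Finish while still holding it there, still and touching nothing else; leave the other slide and the things on the bench where they are.

Things in the scene. Friction and masses are not known exactly. Their poses are not given: they have to be found in the camera images.
- slide: the slide to show: glass, 80 x 40 x 8 mm, 65 g, origin at its centre; x along the length to the frosted end, y along the width, z out of the label face. Clear from x -40 to 14 mm, then frosted. 8 x 8 mm notch in the +x +y corner. Starts on its -y edge in a slot: y up, z level, any heading; centre 32 mm, top edge 52 mm above the bench, 28 mm of it clear of the stand.
- label: the frosted end of the slide, part of it (fixed to it): origin in the middle of the frosted part on the label face, at (27, 0, 4) mm in the slide's frame, same axes as the slide. A white paper sticker with dark strokes is on its +z face only.
- blank: the other slide: plain clear glass 80 x 40 x 8 mm without frosted end or notch, standing likewise in the other stand; origin at its centre, axes x along the length, y up. To be left alone.
- stand_a: slotted blue plastic block 104 x 46 x 24 mm, fixed to the bench, holding the slide to show; origin at the centre of its underside, x along its length. Straight slot along x, open at the top only, 81.5 mm long, 9.7 mm wide, 12 mm deep; the slide lifts straight up out of it.
- stand_b: the same kind of block, holding the plain slide
- pad_mid (a point): middle of the upper face of the light pad, a flat aluminium-framed white panel 110 x 90 mm, 12 mm high, fixed to the bench; x along the 110 mm
- bottle: glass reagent bottle, 56 mm in diameter, 110 mm high, standing; origin at the centre of its underside. Bystander.
- tray: open white plastic tray 100 x 70 x 35 mm, origin at the centre of its underside. Bystander.
- beaker: clear plastic cup 66 mm in diameter, 75 mm high, standing; origin at the centre of its underside. Bystander.
Things that resemble listed ones, but are neither listed nor needed, are in the scene too. What is shaped like the stand_b but brown is not meant. Leave any green or turquoise look-alike of the stand_a alone.

How it is judged:
By the outcome, as a careful person would: the job done as asked, in the order asked, and still so for the second after the job is handed in, while the arm keeps its last pose, push and grip.
It also fails if it takes over 48 s, if anything falls off the work surface, if the arm or the gripper's body presses on something with over 40 N, if the wrist force passes 120 N, or if a joint passes its speed limit or range.

ROBOT

A 7-joint arm with a two-finger parallel gripper is mounted at the origin on the work surface. World frame = base frame: x ahead of the robot, y to its left, z up, the work surface at z = 0. Lengths are in m, angles in rad, forces in N, time in s.
With the tool pointing down it reaches from about 0.4 to 0.875 m from the base axis. Payload 19.3 kg.
Tool frame: the origin (TCP) lies where the fingers leave the gripper's body, on its centre line; the fingertips stand bot.tip_reach ahead of it and the grasp point (between the pads) lies 54 mm ahead of it (bot.tip_reach is the distance from the TCP to the fingertips, in m); z points along the fingers, y is the line along which they close (so a half turn about z gives the same grasp; the last joint's range is limited). The gripper opens to 85 mm and grips with 20 to 120 N. Pads are 22 mm wide; open, the fingers measure 114 mm over their backs; the gripper's body (76 mm by 85 mm) begins 54 mm behind the grasp point. The pads swing forward as they close: fully open they stand 13 mm farther back than shut.
Start: joints at [-1.238, 0.521, -0.036, 1.599, 0.021, 1.021, -0.113], TCP at [0.245, 0.575, 0.304] pointing down, gripper open.
Joint ranges: [-2.91, 2.91], [-0.3, 2.13], [-1.5, 1.42], [0.17, 2.43], [-1.26, 4.41], [0.16, 1.93], [-2.52, 2.52]. Speed limits (rad/s): [1.89, 1.89, 2.39, 2.39, 3.01, 3.01, 3.01].

INTERFACE

Orientations are given as [roll, pitch, yaw] about the fixed x, y, z axes, in that order (R = Rz(yaw) Ry(pitch) Rx(roll)).
In Python, from workcell import bot gives the robot as it stands. The module is installed in compiled form; this text tells all that it offers.
- The arm moves only by the shell command python3 -m jog 'ROWS' [FORCE]. ROWS is JSON, a list that holds one entry, the list of rows, each a list of 7 numbers: the shift along the tool's x, y, z in mm, then the turn, a rotation vector about the tool's x, y, z in rad, then the opening, from 0 (shut) to 1 (fully open). In form: [[[tx, ty, tz, wx, wy, wz, fingers], ...]]. A call has 1 to 5 rows; each row shifts and turns the commanded pose from where the row before left it, along the tool's axes as they then stand; what a row does not reach is not made up. A row lasts 1/10 s, in which the tool goes at most 50 mm and 8.59 degrees, less where a joint would pass 70% of its speed; a pose out of reach is approached as far as the arm can. A call is refused whole if a number of a shift passes 50 or a number of a turn 0.15, either way. A call with a gripper value outside its range is refused whole. The fingers move at their own pace and stop on an object; FORCE is the grip in N (left out, the last holds). Time passes only in rows, so rows that do not move let the fingers close. It gives the time, the measured TCP pose, the force, the opening and the grip force at its end, in the units of the state.
- bot.observe(): the state, without advancing time (a new reading comes with each control period).
- bot.grab_frame(name): name is "scene" or "top" or "wrist"; returns a dict with "img" (400x640x3 uint8, red, green, blue), "intrinsics" (3x3 intrinsics, pixels), "R" (3x3) and "t" (3): a world point X has camera coordinates R X + t; the wrist camera has in their place "tool_from_camera" (4x4, takes a point from camera to tool coordinates, whose origin is the TCP and whose axes are the flange's). Camera axes: x right, y down, z forward; pixel columns grow to the right and rows downward; lengths in m; the calibration is good to about 2 mm. A picture is of the moment at which its call begins: read the wrist's pose just before it. There is no depth.
- bot.job_done(): hands the job in; it is judged then, once.
Trained networks look in a picture, given as the dict that the camera call returned (one of the last four; its "shot" number tells which), for a name from the list of things; names that differ only in an ending like _2 or _b are one class to them, and where a whole thing is asked for, a point or a joint stands for the part that bears it (a point fixed in the world has none). Each returns a list of dicts, best first, with "conf" (0 to 1); they miss things now and then, are a little off and sometimes report something else, mostly with a low value. They report only what shows in the picture. A call takes as long as a camera call. They do not tell look-alikes from the thing itself.
- bot.trace(query, picture): "region" (400x640 bool, what is visible of it).
- bot.spot_point(query, picture): "xyz" ([x, y, z] in m, in world coordinates, good to about 4 mm: a listed point, or the origin of a listed thing).
The state is a dict: "clock": time; "qpos": joint angles; "qd": joint speeds; "joint_efforts": joint torques, N m; "position": TCP position; "tool_rot": TCP orientation; "force": force on the tool from outside, world axes, zero at the start; "moment": the same for the moment, N m; "grip_width": finger opening in m; "finger_force": force on a finger pad.
Only numpy, scipy, OpenCV 4.12 (cv2) and the standard library are available. Lean on these libraries where they do the work, as an engineer would, in place of code of your own. Each camera call takes 0.05 s, during which the arm holds its last target. There are 200 camera calls.

## Working session

There is one attempt and no reset: what is moved stays moved. The work goes in short steps, Python scripts to look and compute and a shell command to move; the robot and the scene stay as the last step left them, time stands still between calls to the robot, and variables do not carry over. Pictures are saved under pics/ and viewed, at most 10 in all, crops included, and the job is handed in when it is done.

```bash
mkdir -p pics; cat > h.py <<'E'
import numpy as np, cv2
from workcell import bot
from scipy.spatial.transform import Rotation as Ro
def save(p,n): cv2.imwrite('pics/'+n,cv2.cvtColor(p['img'],cv2.COLOR_RGB2BGR))
def proj(p,X):
    c=p['R']@np.array(X)+p['t']; u=p['intrinsics']@c; return u[:2]/u[2]
def unproj(p,uv,z):
    R=np.array(p['R']);d=R.T@np.linalg.inv(p['intrinsics'])@np.array([uv[0],uv[1],1.]); o=-R.T@p['t']
    return o+d*(z-o[2])/d[2]
E
python3 - <<'E'
from h import *
print(bot.observe(), bot.tip_reach)
for n in ('top','scene'):
    p=bot.grab_frame(n); save(p,n+'1.png')
    for q in ['slide','label','blank','stand_a','pad_mid','bottle','tray','beaker']:
        for r in bot.spot_point(q,p): print(n,q,round(r['conf'],2),np.round(r['xyz'],3),np.round(proj(p,r['xyz'])))
E
```

```text
{'clock': 0.0, 'qpos': array([-1.23814943,  0.52201103, -0.03630198,  1.59999241,  0.02122293,
        1.02108488, -0.11283114]), 'qd': array([ 8.10449392e-05, -5.07006505e-04, -1.91392816e-03, -1.88020820e-04,
        9.79176167e-05,  1.61793872e-03,  2.94256485e-04]), 'joint_efforts': array([-1.21416757e-03, -9.27098036e+01,  1.97856970e+00, -3.69934273e+01,
        1.77064352e-02,  7.92342005e-03, -1.08754730e-04]), 'position': array([0.24497334, 0.57472266, 0.30333342]), 'tool_rot': array([-3.14048784e+00,  1.10611247e-04,  2.73869437e+00]), 'force': array([ 0.17372301,  0.16657949, -0.3474988 ]), 'moment': array([ 0.0511936 , -0.00144695,  0.01629826]), 'finger_force': 0.0, 'grip_width': 0.08535868559580359} 0.0726
top slide 0.74 [ 0.482 -0.124  0.031] [366. 221.]
top label 0.41 [ 0.515 -0.13   0.027] [368. 208.]
top blank 0.6 [0.452 0.13  0.036] [263. 234.]
top stand_a 0.89 [ 0.48  -0.124  0.003] [364. 223.]
top stand_a 0.85 [ 0.501 -0.242 -0.002] [410. 215.]
top stand_a 0.84 [ 0.625 -0.124  0.003] [363. 168.]
top stand_a 0.82 [ 0.506 -0.013  0.005] [321. 213.]
top stand_a 0.73
[... 415 characters left out ...]
  0.033] [344. 156.]
scene stand_a 0.97 [0.448 0.128 0.002] [341. 163.]
scene stand_a 0.97 [0.314 0.152 0.003] [314. 130.]
scene stand_a 0.96 [ 0.501 -0.24   0.002] [245. 265.]
scene stand_a 0.82 [ 0.508 -0.014  0.001] [318. 209.]
scene stand_a 0.64 [0.641 0.11  0.008] [392. 211.]
scene stand_a 0.63 [ 0.481 -0.127  0.001] [277. 229.]
scene stand_a 0.6 [ 0.624 -0.126 -0.   ] [318. 270.]
scene pad_mid 0.89 [0.641 0.11  0.006] [392. 212.]
scene pad_mid 0.49 [ 0.48  -0.124  0.004] [277. 228.]
scene bottle 0.88 [ 0.647  0.325 -0.001] [447. 166.]
scene bottle 0.56 [0.452 0.127 0.03 ] [343. 158.]
scene tray 0.83 [ 0.682 -0.341  0.002] [261. 357.]
scene beaker 0.81 [ 0.481 -0.373 -0.003] [192. 299.]
```

```bash
python3 - <<'E'
import cv2,numpy as np
a=cv2.imread('pics/top1.png')[110:270,160:500]; b=cv2.imread('pics/scene1.png')[110:320,170:510]
a=cv2.resize(a,None,fx=1.75,fy=1.75,interpolation=3)
b=cv2.resize(b,None,fx=1.45,fy=1.45,interpolation=3)
w=max(a.shape[1],b.shape[1]); o=np.zeros((a.shape[0]+b.shape[0],w,3),np.uint8);o[:a.shape[0],:a.shape[1]]=a;o[a.shape[0]:,:b.shape[1]]=b
cv2.imwrite('pics/c1.png',o); print(o.shape)
E
```

```text
(584, 595, 3)
```

View pics/c1.png

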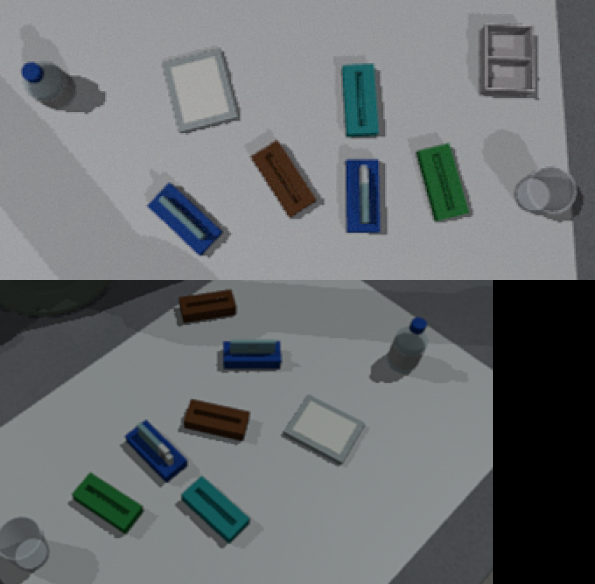

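The picture shows two blue stands holding slides. The left one at top (263,234) / scene (344,156) holds plain glass. The right one at top (366,221) / scene (275,225) has a whitish end towards +x, at about top (367,208). The other stand shapes are empty look-alikes: brown at (321,213) and scene (314,130), green at (410,215), and turquoise at (363,168). The slide to show is therefore the one at (0.482,-0.125). I'll move above it and confirm with an enlarged wrist crop.

```bash
python3 -m jog '[[[-41,-25,0,0,0,0,1],[-41,-25,0,0,0,0,1],[-41,-25,0,0,0,0,1],[-41,-25,0,0,0,0,1],[-41,-25,0,0,0,0,1]]]'
python3 -m jog '[[[-41,-25,0,0,0,0,1],[-41,-25,0,0,0,0,1],[-19,-43,0,0,0,0,1],[-19,-43,0,0,0,0,1],[-19,-43,0,0,0,0,1]]]'
python3 -c "
from workcell import bot;s=bot.observe();print(s['qpos'],s['position'],s['tool_rot'])"
python3 -m jog '[[[-19,-43,0,0,0,-0.1,1],[-19,-43,0,0,0,-0.1,1],[-19,-43,0,0,0,-0.1,1],[-18,-40,0,0,0,-0.1,1],[0,0,0,0,0,0,1]]]'
python3 - <<'E'
from h import *
s=bot.observe();print(s)
p=bot.grab_frame('wrist'); save(p,'w1.png'); print(p['tool_from_camera'],p['intrinsics'])
for q in ['slide','label','stand_a']:
    for r in bot.spot_point(q,p): print(q,round(r['conf'],2),np.round(r['xyz'],4))
E
```

```text
clock: 1.4
position: [0.3854, 0.3779, 0.3041]
tool_rot: [3.141, 0.0, 2.739]
force: [0.9, 0.2, -0.3]
grip_width: 0.0854
finger_force: 0.0
clock: 1.9
position: [0.4421, 0.1586, 0.3039]
tool_rot: [3.141, 0.0, 2.739]
force: [1.9, -0.9, 0.8]
grip_width: 0.0852
finger_force: 0.0
[-0.52915023  0.27542854  0.07119422  1.99787575 -0.0253546   0.86885925
  0.72356256] [0.44211398 0.15857268 0.30394696] [3.14139369e+00 1.53024771e-04 2.73862112e+00]
clock: 2.4
position: [0.4728, -0.0263, 0.3042]
tool_rot: [-3.14, 0.001, 3.137]
force: [0.1, 1.6, 0.7]
grip_width: 0.0855
finger_force: 0.0
{'clock': 2.4, 'qpos': array([-0.14897966,  0.28123882,  0.09585249,  1.99031255, -0.03266204,
        0.87053187,  1.53066455]), 'qd': array([-0.08192646, -0.01181026, -0.05435024,  0.02977647, -0.01330057,
       -0.00289665, -0.23790147]), 'joint_efforts': array([  5.29897928, -62.50211477,   4.46214974, -34.14824724,
         0.17719836,   0.11098752,   6.29431665]), 'position': array([ 0.47277167, -0.02629449,  0.30416189]), 'tool_rot': array([-3.14006456e+00,  1.09185327e-03,  3.13730625e+00]), 'force': arr
[... 222 characters left out ...]

 [ 9.99999720e-01  7.34717109e-04 -1.44889032e-04  4.88621334e-04]
 [ 3.55075848e-04 -2.94845129e-01  9.55544988e-01 -6.94836800e-02]
 [ 0.00000000e+00  0.00000000e+00  0.00000000e+00  1.00000000e+00]] [[297.16737104   0.         314.6956936 ]
 [  0.         297.16737104 200.89486058]
 [  0.           0.           1.        ]]
slide 0.8 [ 0.4828 -0.1285  0.0331]
label 0.54 [ 0.5092 -0.127   0.0307]
stand_a 0.9 [ 0.5004 -0.2406  0.0007]
stand_a 0.88 [ 0.3092  0.1531 -0.0012]
stand_a 0.8 [ 4.506e-01  1.281e-01 -1.000e-04]
stand_a 0.66 [ 6.254e-01 -1.271e-01 -4.000e-04]
stand_a 0.65 [ 0.4832 -0.1275  0.0038]
stand_a 0.61 [ 5.081e-01 -1.140e-02  5.000e-04]
stand_a 0.43 [ 0.6827 -0.3442 -0.0032]
```

View pics/w1.png

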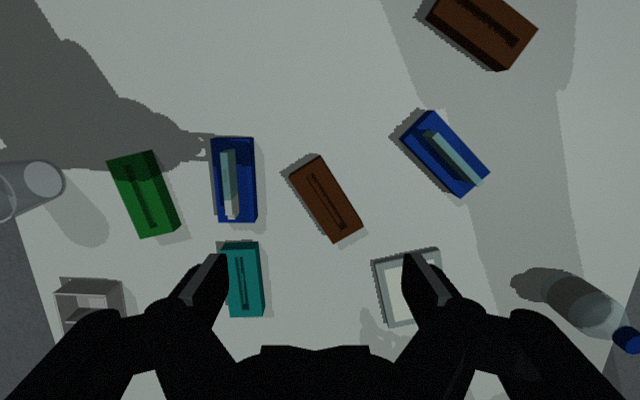

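The wrist view confirms it: the right blue stand at (235,180) holds a slide whose lower end (about (232,212), towards +x) is whitish. The stand at (440,155) holds plain glass. I'll go nearer for the enlarged crop and the heading.

```bash
python3 -m jog '[[[8,-35,25,0,0,0,1],[8,-35,25,0,0,0,1],[8,-30,20,0,0,0,1],[0,0,0,0,0,0,1],[0,0,0,0,0,0,1]]]'
python3 - <<'E'
from h import *
s=bot.observe();print(s['position'],s['tool_rot'],s['qpos'])
p=bot.grab_frame('wrist'); save(p,'w2.png')
for q in ['slide','label','stand_a']:
    for r in bot.spot_point(q,p)[:4]: print(q,round(r['conf'],2),np.round(r['xyz'],4))
for q in ['slide','label']:
    for r in bot.trace(q,p)[:1]:
        m=r['region'].astype(np.uint8); print(q,r['conf'],cv2.boundingRect(m)); c,_=cv2.findContours(m,0,2); print(cv2.minAreaRect(max(c,key=len)))
bgr=cv2.cvtColor(p['img'],cv2.COLOR_RGB2BGR)
x,y,w,h=cv2.boundingRect(m if w_ else m) if (w_:=1) else 0
x0,y0=max(0,x-60),max(0,y-110)
cr=bgr[y0:y0+190,x0:x0+170]; print('crop origin',x0,y0)
cv2.imwrite('pics/w2c.png',cv2.resize(cr,None,fx=3,fy=3,interpolation=3))
# model
R0=lambda a,v:Ro.from_rotvec(np.array(v)*a)
for az in (-20,-45,-70):
  for el in (20,30):
    a=np.radians(az);e=np.radians(el)
    d=np.array([np.cos(a)*np.cos(e),np.sin(a)*np.cos(e),-np.sin(e)])
    sx=np.array([-np.sin(a),np.cos(a),0]); tx=-sx; ty=np.cross(d,tx)
    T=Ro.from_matrix(np.c_[tx,ty,d]); T=R0(-0.17,[0,0,1])*T
    for phi in (1.9,2.2,2.5):
        M=R0(-phi,[0,1,0])*T*R0(-np.pi/2,[0,0,1])
        q=M.as_euler('ZYZ'); 
        if q[1]<0: q=None
        print(az,el,phi,'q5,6,7',np.round([-q[0],q[1],-q[2]],2))
E
```

```text
clock: 3.1
position: [0.4477, -0.12, 0.2338]
tool_rot: [3.141, -0.001, 3.139]
force: [0.8, -0.1, 0.7]
grip_width: 0.0855
finger_force: 0.0
[ 0.4477279  -0.12002202  0.23377525] [ 3.14125633e+00 -5.78712867e-04  3.13879202e+00] [ 0.04164161  0.37465275  0.11622359  2.08543534 -0.06747242  0.68554263
  1.77015106]
slide 0.65 [ 0.4834 -0.1292  0.0371]
slide 0.41 [ 0.4495  0.1285 -0.0017]
label 0.58 [ 0.5138 -0.1278  0.0327]
stand_a 0.79 [ 0.5063 -0.0101  0.0011]
stand_a 0.68 [ 4.514e-01  1.248e-01 -2.000e-04]
stand_a 0.61 [ 6.266e-01 -1.279e-01  2.000e-04]
stand_a 0.59 [ 0.3067  0.1518 -0.0018]
slide 0.88 (303, 184, 10, 85)
((307.5, 226.0), (84.0, 9.0), 90.0)
label 0.71 (304, 249, 9, 20)
((308.17767333984375, 258.5126953125), (7.694681644439697, 19.37919807434082), 4.085616588592529)
crop origin 244 139
-20 20 1.9 q5,6,7 [1.44 0.49 1.52]
-20 20 2.2 q5,6,7 [1.98 0.53 0.91]
-20 20 2.5 q5,6,7 [2.34 0.7  0.48]
-20 30 1.9 q5,6,7 [1.08 0.51 1.84]
-20 30 2.2 q5,6,7 [1.66 0.45 1.19]
-20 30 2.5 q5,6,7 [2.19 0.55 0.6 ]
-45 20 1.9 q5,6,7 [1.38 0.9  1.42]
-45 20 2.2 q5,6,7 [1.63 0.88 1.03]
-45 20 2.5 q5,6,7 [1.86 0.93 0.66]
-45 30 1.9 q5,6,7 [1.16 0.88 1.56]
-45 30 2.2 q5,6,7 [1.42 0.8  1.17]
-45 30 2.5 q5,6,7 [1.71 0.8  0.75]
-70 20 1.9 q5,6,7 [1.29 1.3  1.31]
-70 20 2.2 q5,6,7 [1.38 1.23 1.01]
-70 20 2.5 q5,6,7 [1.49 1.19 0.69]
-70 30 1.9 q5,6,7 [1.11 1.26 1.36]
-70 30 2.2 q5,6,7 [1.22 1.14 1.07]
-70 30 2.5 q5,6,7 [1.37 1.06 0.74]
```

View pics/w2c.png

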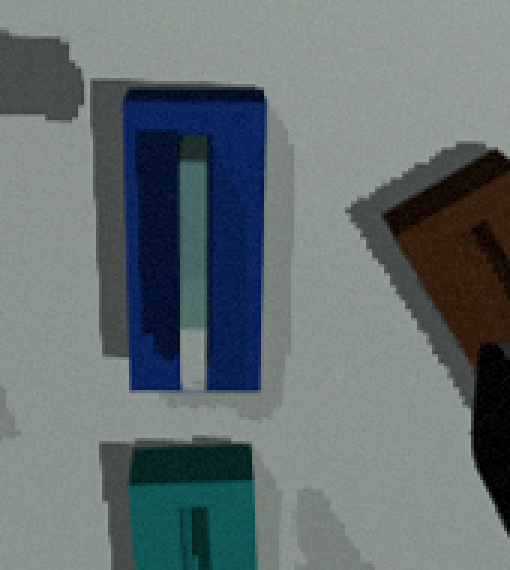

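```bash
cat >> h.py <<'E'
def wcam(p,s):
    T=np.eye(4);T[:3,:3]=Ro.from_euler('xyz',s['tool_rot']).as_matrix();T[:3,3]=s['position']
    M=np.linalg.inv(T@p['tool_from_camera']); p['R']=M[:3,:3];p['t']=M[:3,3]; return p
E
python3 - <<'E'
from h import *
s=bot.observe();p=wcam(bot.grab_frame('wrist'),s)
g=p['img'].astype(int)
for v in (195,205,215,225,235,245,252,258):
    row=g[v,296:322]; b=row[:,0]  # red: slide bright vs blue
    idx=np.where(b>0.5*b.max())[0]+296
    a,c=idx.min()-.5,idx.max()+.5
    print(v,a,c,np.round(unproj(p,((a+c)/2,v),.052),4), np.round(unproj(p,(a,v),.052)[1]-unproj(p,(c,v),.052)[1],4))
for v in (192.3,248,266): print(np.round(unproj(p,(308.5,v),.052),4))
print(g[180:275:2,308].tolist())
E
```

```text
195 303.5 312.5 [ 0.4451 -0.1254  0.052 ] -0.0079
205 303.5 312.5 [ 0.4544 -0.1255  0.052 ] -0.008
215 303.5 312.5 [ 0.4638 -0.1256  0.052 ] -0.0081
225 303.5 312.5 [ 0.4735 -0.1256  0.052 ] -0.0082
235 303.5 312.5 [ 0.4834 -0.1257  0.052 ] -0.0083
245 303.5 312.5 [ 0.4935 -0.1258  0.052 ] -0.0084
252 303.5 311.5 [ 0.5007 -0.1263  0.052 ] -0.0075
258 303.5 312.5 [ 0.5069 -0.1259  0.052 ] -0.0085
[ 0.4426 -0.125   0.052 ]
[ 0.4965 -0.1253  0.052 ]
[ 0.5154 -0.1255  0.052 ]
[[6, 36, 92], [7, 32, 76], [29, 44, 40], [30, 46, 45], [35, 45, 50], [28, 40, 45], [71, 102, 100], [73, 105, 106], [76, 108, 106], [70, 104, 101], [73, 106, 103], [73, 104, 102], [70, 106, 105], [70, 101, 100], [67, 99, 100], [72, 105, 103], [70, 99, 100], [75, 107, 107], [69, 101, 102], [72, 101, 102], [71, 104, 103], [75, 105, 105], [74, 102, 104], [72, 103, 105], [74, 105, 105], [71, 104, 103], [82, 107, 105], [83, 112, 108], [82, 111, 107], [80, 110, 107], [82, 113, 107], [79, 108, 104], [78, 107, 101], [74, 107, 105], [126, 139, 135], [131, 142, 139], [132, 142, 138], [133, 144, 138], [132, 143, 139], [132, 147, 140], [135, 145, 140], [133, 143, 138], [128, 139, 135], [134, 143, 141], [112, 123, 126], [122, 127, 125], [118, 127, 122], [128, 137, 134]]
```

The enlarged crop confirms a clear bar with a bright frosted end at its lower (+x) end, at crop (194,358). So the slide centre is (0.4825,-0.126) with a heading of about 0, and its label face looks to -y. I'll grip at slide x = -14 mm, on clear glass.

```bash
python3 -m jog '[[[-11,-3,25,0,0,0.007,1],[-10,-3,30,0,0,0,1],[0,0,30,0,0,0,1],[0,0,20,0,0,0,1],[0,0,12,0,0,0,1]]]' 40
python3 -m jog '[[[0,0,10,0,0,0,1],[0,0,4,0,0,0,1],[0,0,0,0,0,0,1],[0,0,0,0,0,0,1]]]'
python3 -c "
from workcell import bot;s=bot.observe();print(s['qpos'],s['position'],s['tool_rot'])"
```

```text
clock: 3.95
position: [0.4683, -0.1266, 0.1155]
tool_rot: [3.141, -0.001, 3.132]
force: [-0.7, 0.0, -0.1]
grip_width: 0.0857
finger_force: 0.0
clock: 4.35
position: [0.469, -0.127, 0.1035]
tool_rot: [-3.141, 0.001, 3.132]
force: [-0.1, 0.4, -0.4]
grip_width: 0.0856
finger_force: 0.0
[ 0.08946003  0.64275749  0.07024988  2.09952934 -0.10767129  0.40161106
  1.80579514] [ 0.46899101 -0.12698963  0.10354922] [-3.14139678e+00  9.45983220e-04  3.13174502e+00]
```

```bash
python3 -m jog '[[[0,1.2,1,0,0,0,1],[0,0,0,0,0,0,0.5],[0,0,0,0,0,0,0.2],[0,0,0,0,0,0,0],[0,0,0,0,0,0,0]]]' 40
python3 -m jog '[[[0,0,0,0,0,0,0],[0,0,0,0,0,0,0],[0,0,0,0,0,0,0],[0,0,0,0,0,0,0]]]'
python3 -m jog '[[[0,0,0,0,0,0,0],[0,0,0,0,0,0,0],[0,0,0,0,0,0,0],[0,0,0,0,0,0,0]]]'
```

```text
clock: 4.85
position: [0.4687, -0.1257, 0.102]
tool_rot: [-3.142, 0.0, 3.132]
force: [0.3, 0.4, -0.8]
grip_width: 0.0284
finger_force: 0.0
clock: 5.25
position: [0.4687, -0.1257, 0.102]
tool_rot: [-3.142, 0.0, 3.132]
force: [-0.7, -0.0, 3.6]
grip_width: 0.0072
finger_force: 40.4
clock: 5.65
position: [0.4687, -0.1257, 0.102]
tool_rot: [-3.142, -0.0, 3.132]
force: [-2.3, 0.3, 4.9]
grip_width: 0.0072
finger_force: 40.5
```

Gripped at 40 N, with 7–8 mm between the pads. I'll lift straight up, slowly at first, then check.

```bash
python3 -m jog '[[[0,0,-5,0,0,0,0],[0,0,-10,0,0,0,0],[0,0,-15,0,0,0,0],[0,0,-20,0,0,0,0],[0,0,-35,0,0,0,0]]]' 45
python3 -m jog '[[[0,0,-35,0,0,0,0],[0,0,-35,0,0,0,0],[0,0,-35,0,0,0,0],[0,0,-30,0,0,0,0],[0,0,0,0,0,0,0]]]'
python3 - <<'E'
from h import *
s=bot.observe();print(s['qpos'],s['position'],s['tool_rot'])
p=bot.grab_frame('wrist');save(p,'w3.png')
E
```

```text
clock: 6.15
position: [0.4679, -0.1256, 0.1872]
tool_rot: [3.141, -0.002, 3.132]
force: [-0.1, -0.0, -0.4]
grip_width: 0.0074
finger_force: 43.9
clock: 6.65
position: [0.4695, -0.1261, 0.3261]
tool_rot: [-3.141, 0.006, 3.131]
force: [-0.1, -0.2, -0.6]
grip_width: 0.0071
finger_force: 43.8
[ 0.02165318  0.27282891  0.14573249  1.93920742 -0.04941375  0.92667379
  1.75213526] [ 0.46953373 -0.12606673  0.32609408] [-3.14101548  0.00620107  3.13142243]
```

View pics/w3.png

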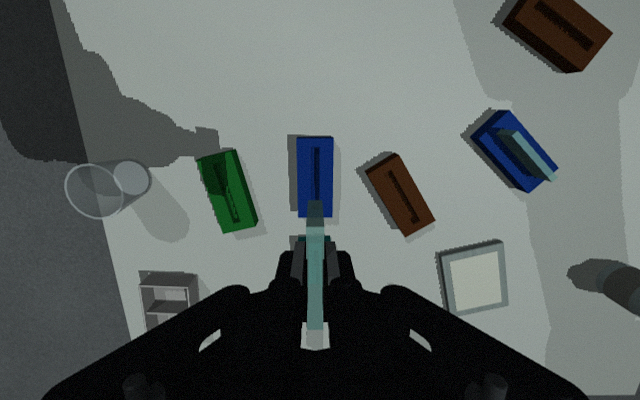

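The slide is held between the pads at (315,270), its frosted end at (315,335) clear of them, and the blue stand at (315,175) is empty. Next I tilt it so the label face comes up: tool y goes down, which is positive rotation about tool x.

```bash
python3 -m jog '[[[0,0,0,0.1,0,0,0],[0,0,0,0.1,0,0,0],[0,0,0,0.1,0,0,0],[0,0,0,0.1,0,0,0],[0,0,0,0.1,0,0,0]]]' 45
python3 -m jog '[[[0,0,0,0.1,0,0,0],[0,0,0,0.1,0,0,0],[0,0,0,0.1,0,0,0],[0,0,0,0.1,0,0,0],[0,0,0,0.1,0,0,0]]]'
python3 -m jog '[[[0,0,0,0.1,0,0,0],[0,0,0,0,0,0,0]]]'
cat > d.py <<'E'
from h import *
s=bot.observe();R=Ro.from_euler('xyz',s['tool_rot']);M=R.as_matrix()
print('q',np.round(s['qpos'],2),'pos',np.round(s['position'],4),'F',np.round(s['force'],1),'clk',s['clock'])
print('toolx',np.round(M[:,0],3),'y',np.round(M[:,1],3),'z',np.round(M[:,2],3))
lab=s['position']+M@[-.041,-.004,.070]; print('label',np.round(lab,4))
a,e=np.radians(-45),np.radians(27)
d=np.array([np.cos(a)*np.cos(e),np.sin(a)*np.cos(e),-np.sin(e)]);tx=-np.array([-np.sin(a),np.cos(a),0])
T=np.c_[tx,np.cross(d,tx),d]; print('rotvec to go (tool)',np.round(Ro.from_matrix(M.T@T).as_rotvec(),3))
tg=np.array([.641,.109,.112])
print('label shift world',np.round((tg-lab)*1e3),'tool mm',np.round(M.T@(tg-lab)*1e3,1))
t=tg-T@[-.041,-.004,.070]; print('tcp goal',np.round(t,4),'tcp shift tool mm',np.round(M.T@(t-s['position'])*1e3,1))
E
python3 d.py
```

```text
clock: 7.2
position: [0.4684, -0.1256, 0.3217]
tool_rot: [-2.638, 0.0, 3.132]
force: [0.5, 0.2, -0.7]
grip_width: 0.0071
finger_force: 44.0
clock: 7.7
position: [0.4685, -0.1255, 0.3217]
tool_rot: [-2.138, -0.0, 3.133]
force: [-1.2, -1.1, -0.7]
grip_width: 0.0071
finger_force: 44.0
clock: 7.9
position: [0.4684, -0.1246, 0.3203]
tool_rot: [-2.038, -0.004, 3.134]
force: [-0.3, 0.6, -0.9]
grip_width: 0.0071
finger_force: 44.1
q [-0.62  0.52  0.37  2.09  0.95  1.2   0.64] pos [ 0.4684 -0.1246  0.3203] F [-0.3  0.6 -0.9] clk 7.9
toolx [-1.     0.007  0.004] y [-0.     0.451 -0.893] z [-0.008 -0.893 -0.451]
label [ 0.5088 -0.1892  0.2922]
rotvec to go (tool) [-0.002 -0.709 -0.355]
label shift world [ 132.  298. -180.] tool mm [-130.7  295.2 -186.1]
tcp goal [0.5666 0.1254 0.1402] tcp shift tool mm [ -97.1  273.4 -142.8]
```

```bash
python3 -m jog '[[[0,0,0,0,-0.1,-0.05,0],[0,0,0,0,-0.1,-0.05,0],[0,0,0,0,-0.1,-0.05,0],[0,0,0,0,-0.1,-0.05,0],[0,0,0,0,-0.1,-0.05,0]]]'
python3 -m jog '[[[0,0,0,0,-0.1,-0.05,0],[0,0,0,0,-0.1,-0.05,0],[0,0,0,0,0,0,0]]]'
python3 d.py
```

```text
clock: 8.4
position: [0.4681, -0.1258, 0.3218]
tool_rot: [-2.044, 0.004, -2.589]
force: [0.8, -1.0, 1.0]
grip_width: 0.0071
finger_force: 44.0
clock: 8.7
position: [0.4679, -0.1291, 0.315]
tool_rot: [-2.052, -0.015, -2.5]
force: [0.1, 0.3, -0.6]
grip_width: 0.0073
finger_force: 44.0
q [-0.37  0.33  0.04  2.42  1.65  1.    0.46] pos [ 0.4679 -0.1291  0.315 ] F [ 0.1  0.3 -0.6] clk 8.7
toolx [-0.801 -0.599  0.015] y [-0.287  0.363 -0.886] z [ 0.525 -0.714 -0.463]
label [ 0.5386 -0.156   0.2855]
rotvec to go (tool) [ 0.011 -0.134 -0.053]
label shift world [ 102.  265. -174.] tool mm [-243.2  220.5  -55.3]
tcp goal [0.5666 0.1254 0.1402] tcp shift tool mm [-234.   218.8  -49.1]
```

```bash
python3 -m jog '[[[-26,-9,17,0,0,0,0],[-26,-9,17,0,0,0,0],[-26,-9,17,0,0,0,0],[-25,15,-30,0,0,0,0],[-25,15,-30,0,0,0,0]]]'
python3 -m jog '[[[-25,15,-30,0,0,0,0],[-25,15,-30,0,0,0,0],[-25,15,-30,0,0,0,0],[-25,15,-30,0,0,0,0],[0,0,0,0,0,0,0]]]'
python3 d.py
```

```text
clock: 9.2
position: [0.5657, -0.0431, 0.3148]
tool_rot: [-2.049, -0.015, -2.501]
force: [-0.2, -0.5, -0.0]
grip_width: 0.007
finger_force: 44.1
clock: 9.7
position: [0.565, 0.1305, 0.3146]
tool_rot: [-2.052, -0.013, -2.491]
force: [-0.3, -0.6, -1.0]
grip_width: 0.0072
finger_force: 44.1
q [-0.69  0.55 -0.07  1.95  1.22  1.28  0.68] pos [0.565  0.1305 0.3146] F [-0.3 -0.6 -1. ] clk 9.7
toolx [-0.796 -0.606  0.013] y [-0.29   0.361 -0.886] z [ 0.532 -0.709 -0.463]
label [0.6361 0.1042 0.2852]
rotvec to go (tool) [ 0.011 -0.126 -0.05 ]
label shift world [   5.    5. -173.] tool mm [ -9.2 153.8  79.4]
tcp goal [0.5666 0.1254 0.1402] tcp shift tool mm [ -0.5 152.3  85.1]
```

```bash
python3 -m jog '[[[-2,22,11,0,0,0,0],[-2,22,11,0,0,0,0],[-2,22,11,0,0,0,0],[-2,22,11,0,0,0,0],[0,0,0,0,0,0,0]]]'
python3 d.py; python3 - <<'E'
from h import *
o=[]
for n,(x,y,w,h) in {'top':(190,100,200,150),'scene':(290,100,200,150)}.items():
    p=bot.grab_frame(n)
    for q in ('label','pad_mid','slide'):
        for r in bot.spot_point(q,p)[:2]: print(n,q,round(r['conf'],2),np.round(r['xyz'],3),np.round(proj(p,r['xyz'])))
    o.append(cv2.resize(cv2.cvtColor(p['img'],cv2.COLOR_RGB2BGR)[y:y+h,x:x+w],None,fx=3,fy=2,interpolation=3) if 0 else cv2.resize(cv2.cvtColor(p['img'],cv2.COLOR_RGB2BGR)[y:y+h,x:x+w],None,fx=2,fy=2,interpolation=3))
cv2.imwrite('pics/c2.png',np.hstack(o))
E
```

```text
clock: 10.2
position: [0.5689, 0.1291, 0.2145]
tool_rot: [-2.049, -0.019, -2.497]
force: [0.2, -0.2, 0.0]
grip_width: 0.0074
finger_force: 44.2
q [-0.69  0.73 -0.06  1.97  1.29  1.22  0.48] pos [0.5689 0.1291 0.2145] F [ 0.2 -0.2  0. ] clk 10.2
toolx [-0.799 -0.601  0.019] y [-0.29   0.358 -0.888] z [ 0.526 -0.715 -0.46 ]
label [0.6396 0.1022 0.185 ]
rotvec to go (tool) [ 0.008 -0.134 -0.048]
label shift world [  1.   7. -73.] tool mm [-6.5 66.9 29.5]
tcp goal [0.5666 0.1254 0.1402] tcp shift tool mm [ 2.6 65.2 35.6]
top label 0.69 [0.451 0.131 0.   ] [265. 236.]
top label 0.55 [0.64  0.102 0.183] [266. 142.]
top pad_mid 0.83 [0.642 0.104 0.012] [275. 162.]
top slide 0.6 [0.617 0.089 0.183] [272. 152.]
scene pad_mid 0.55 [0.641 0.113 0.006] [393. 211.]
scene pad_mid 0.3 [ 0.48  -0.376 -0.002] [190. 299.]
scene slide 0.64 [0.617 0.086 0.184] [390. 169.]
```

View pics/c2.png

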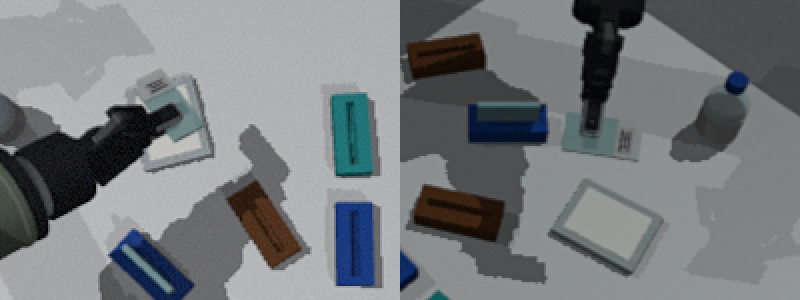

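The label shows with dark strokes, facing up, at crop (155,82) in the top view and (625,140) in the scene view. The network's label position agrees with mine, and the bottle and plain slide are clear of the arm. Next is the final descent.

```bash
python3 -m jog '[[[-2,18,8,0,0,0,0],[-2,18,8,0,0,0,0],[-2,16,7,0,0,0,0],[0,10,4,0,0,0,0],[0,5,2,0,0,0,0]]]'
python3 -m jog '[[[0,0,0,0,0,0,0],[0,0,0,0,0,0,0],[0,0,0,0,0,0,0]]]'
python3 d.py; python3 - <<'E'
from h import *
o=[]
for n,(x,y,w,h) in {'top':(190,100,200,150),'scene':(290,100,200,150)}.items():
    p=bot.grab_frame(n)
    for q in ('label','pad_mid','blank','bottle'):
        for r in bot.spot_point(q,p)[:2]: print(n,q,round(r['conf'],2),np.round(r['xyz'],3))
    o.append(cv2.resize(cv2.cvtColor(p['img'],cv2.COLOR_RGB2BGR)[y:y+h,x:x+w],None,fx=2,fy=2,interpolation=3))
cv2.imwrite('pics/c3.png',np.hstack(o))
E
```

```text
clock: 11.1
position: [0.57, 0.1363, 0.143]
tool_rot: [-2.049, -0.016, -2.497]
force: [1.3, -0.4, -0.4]
grip_width: 0.0074
finger_force: 44.2
clock: 11.4
position: [0.5703, 0.1363, 0.1443]
tool_rot: [-2.049, -0.014, -2.497]
force: [-0.4, 0.4, -1.0]
grip_width: 0.0074
finger_force: 44.2
q [-0.69  0.87 -0.06  1.95  1.34  1.19  0.36] pos [0.5703 0.1363 0.1443] F [-0.4  0.4 -1. ] clk 11.4
toolx [-0.799 -0.601  0.014] y [-0.287  0.36  -0.888] z [ 0.528 -0.714 -0.46 ]
label [0.6412 0.1096 0.1151]
rotvec to go (tool) [ 0.008 -0.132 -0.052]
label shift world [-0. -1. -3.] tool mm [0.5 2.6 1.7]
tcp goal [0.5666 0.1254 0.1402] tcp shift tool mm [9.5 0.8 7.7]
top label 0.59 [0.644 0.11  0.113]
top pad_mid 0.74 [0.64  0.108 0.012]
top pad_mid 0.31 [0.453 0.128 0.001]
top blank 0.62 [0.453 0.126 0.033]
top bottle 0.74 [ 0.642  0.323 -0.004]
scene label 0.71 [0.637 0.111 0.115]
scene pad_mid 0.88 [0.643 0.113 0.01 ]
scene blank 0.71 [0.449 0.125 0.005]
scene blank 0.58 [0.456 0.128 0.033]
scene bottle 0.91 [ 0.646  0.324 -0.002]
scene bottle 0.18 [0.616 0.093 0.112]
```

View pics/c3.png

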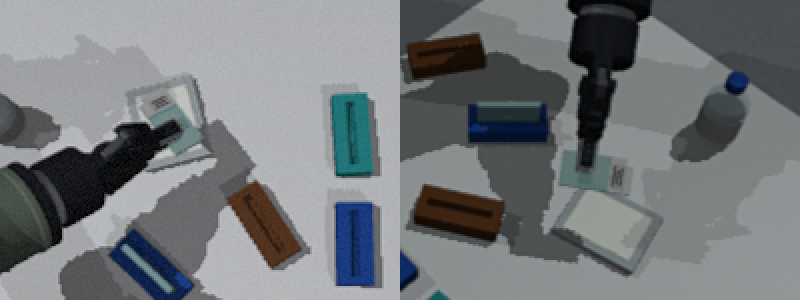

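The label is up at crop (158,103) in the top view and (620,177) in the scene view, centred on the pad within about 2 mm and tipped about 27°. Nothing is touching and nothing else has moved. A last 3 mm down, then I let it settle and hand in.

```bash
python3 -m jog '[[[0,2.5,1.5,0,0,0,0],[0,0,0,0,0,0,0],[0,0,0,0,0,0,0],[0,0,0,0,0,0,0],[0,0,0,0,0,0,0]]]'
python3 -m jog '[[[0,0,0,0,0,0,0],[0,0,0,0,0,0,0],[0,0,0,0,0,0,0],[0,0,0,0,0,0,0],[0,0,0,0,0,0,0]]]'
python3 d.py && python3 -c "
from workcell import bot
print(abs(bot.observe()['qd']).max()); print(bot.job_done())"
```

```text
clock: 12.4
position: [0.5702, 0.1362, 0.1407]
tool_rot: [-2.049, -0.015, -2.497]
force: [-0.1, 0.5, -0.3]
grip_width: 0.007
finger_force: 44.2
clock: 12.9
position: [0.5702, 0.1362, 0.1407]
tool_rot: [-2.049, -0.015, -2.497]
force: [-0.0, 0.1, -1.2]
grip_width: 0.0072
finger_force: 44.2
q [-0.69  0.88 -0.06  1.95  1.34  1.19  0.35] pos [0.5702 0.1362 0.1407] F [-0.   0.1 -1.2] clk 12.9
toolx [-0.799 -0.601  0.015] y [-0.287  0.36  -0.888] z [ 0.528 -0.714 -0.46 ]
label [0.6411 0.1094 0.1114]
rotvec to go (tool) [ 0.008 -0.132 -0.051]
label shift world [-0. -0.  1.] tool mm [ 0.3 -0.6 -0. ]
tcp goal [0.5666 0.1254 0.1402] tcp shift tool mm [ 9.4 -2.4  6. ]
0.001043371209064621
the job is handed in; nothing more can be done
None
```

The job is handed in at 12.9 s: the arm is holding the labelled slide still by its clear glass, label face up and tipped about 27°, with the label about 10 cm above the middle of the light pad, and I saw nothing else moved.

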